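# Lay the empty file pot down against the bench stop

### The job

Lay the empty file pot on its side so that it can be brushed out: with your fingertips, tip it over away from the wooden stop, towards the steel sweep tray, and let it down gently rather than letting it fall; then push it back until its bottom sits flat against the face of the stop. Do not grip the pot or lift it off the bench, and leave the other pot, the one holding files, and everything else where they are.

Things in the scene. Friction and masses are not known exactly. Their poses are not given: they have to be found in the camera images.
- pot: the empty file pot: a square open-topped aluminium pot, 60 x 60 mm outside, 150 mm tall, walls and floor 3 mm thick (mouth 54 x 54 mm inside), about 0.3 kg. It starts standing upright on the bench 10 to 45 mm in front of the stop, nearly square to it. Origin: centre of its underside; z points up out of the mouth, x roughly towards the stop, y along the stop. Upright, it balances on its lower edge when tipped about 22 degrees, and beyond that it falls by itself
- pot_mouth (a point): centre of the empty pot's mouth, level with its rim, 150 mm from the underside along the pot's z
- stop: the wooden stop: a batten 340 mm long (along its y, which points roughly away from the robot), 24 mm thick (along its x, which points roughly to the robot's right) and 45 mm high, screwed to the bench. Origin: centre of its underside; its working face looks to its -x, roughly to the robot's left
- stop_face (a point): middle of the foot of the stop's working face, at bench level; axes as the stop's (x into the wood, y along the face)
- full_pot: a second pot of the same size and make, with five needle files standing in it, their handles sticking up to 215 mm above the bench; it stands upright in front of the stop, about 150 mm along it from the empty pot, either nearer to the robot or farther. Origin: centre of its underside. To be left alone
- jar: closed amber glass jar, 54 mm across, 75 mm tall, beyond the stop's far end; origin: centre of its underside
- bur_box: small clear box with blue insert and burs, 45 x 75 mm, 43 mm tall, behind the stop; origin: centre of its underside
- brush: bench brush with wooden handle, 190 mm long, lying on the bench along its x; origin: near its middle, on the bench
- pliers: pliers with black handles, 155 mm long, 12 mm thick, lying on the bench along their x; origin: at the rivet, on the bench
- doming_block: 50 mm steel cube with round hollows; origin: centre of its underside
- sweep_tray: shallow steel sweep tray fixed on the bench, 100 x 200 mm, 12 mm high, its near edge 300 mm or more in front of the stop's face; origin: centre of its underside, 200 mm side along its y

How it is judged:
By the outcome, as a careful person would: the job done as asked, in the order asked, and still so for the second after the job is handed in, with the robot touching nothing.
It also fails if it takes over 56 s, if anything falls off the work surface, if the arm or the gripper's body presses on something with over 40 N, if the wrist force passes 120 N, or if a joint passes its speed limit or range.

### The arm

A 6-joint arm with a two-finger parallel gripper is mounted at the origin on the work surface. World frame = base frame: x ahead of the robot, y to its left, z up, the work surface at z = 0. Lengths are in m, angles in rad, forces in N, time in s.
With the tool pointing down it reaches from about 0.25 to 0.775 m from the base axis. Payload 4 kg.
Tool frame: the origin (TCP) lies midway between the tips of the shut fingers; the grasp point (between the pads) lies 19 mm behind it; z points along the fingers, y is the direction in which the jaws open and shut (so a half turn about z gives the same grasp; the last joint's range is limited). The gripper opens to 94 mm and grips with 3 to 60 N. Pads are 16 mm wide; open, the fingers measure 119 mm over their backs; the gripper's body (75 mm by 177 mm) begins 78 mm behind the grasp point.
Start: joints at [1.025, 0.087, 1.371, -0, 1.684, -0.103], TCP at [0.236, 0.497, 0.206] pointing down, gripper open.
Joint ranges: [-3.1, 3.1], [-0.76, 2.03], [0.27, 2.55], [-1.08, 4.22], [0.17, 2.65], [-2.57, 2.57]. Speed limits (rad/s): [2.79, 2.79, 3.14, 3.14, 3.14, 3.14].

### API

Orientations are given as [roll, pitch, yaw] about the fixed x, y, z axes, in that order (R = Rz(yaw) Ry(pitch) Rx(roll)).
In Python, from bench import robot gives the robot as it stands.
- The arm moves only by the tool servo_tool, never from a script. Its argument "rows" is a list of rows, each a list of 2 entries, a list of its own where there are three numbers: the shift along the tool's x, y, z normalised to -1 to 1, where 1 is 0.08 m, then the turn about the tool's z normalised to -1 to 1, where 1 is pi/2 rad. A call has 1 to 12 rows; each row is the pose to reach, as a shift and turn from the pose commanded when the call began, along the tool's axes at that moment; what a row does not reach only later rows make up. A row lasts 1/12 s, in which the tool goes at most 41.7 mm and 7.16 degrees, less where a joint would pass 70% of its speed; a pose out of reach is approached as far as the arm can. A call with a number of a shift or a turn outside -1 to 1 is refused whole. A call with a gripper value outside its range is refused whole. "grip" is the closure, from -1 (fully open) to 1 (shut), set as the call begins (left out, the last holds). The fingers move at their own pace and stop on an object; the grip force is fixed at half the most. Time passes only in rows, so rows that repeat a pose let the fingers close. It gives the time, the measured TCP pose, the force and the opening at its end, in the units of the state.
- robot.get_obs(): the state, without advancing time (a new reading comes with each control period).
- robot.snapshot(name): name is "side" or "top"; returns a dict with "pixels" (480x640x3 uint8, red, green, blue), "camera_matrix" (3x3 intrinsics, pixels), "world_from_camera" (4x4, takes a point from camera to world coordinates). Camera axes: x right, y down, z forward; pixel columns grow to the right and rows downward; lengths in m; the calibration is good to about 2 mm. A picture is of the moment at which its call begins. There is no depth.
- robot.close_job(): hands the job in, once; it reports no verdict.
The state is a dict: "time": time; "joint_positions": joint angles; "qvel": joint speeds; "joint_torque": joint torques, N m; "tool_pos": TCP position; "ee_rot": TCP orientation; "wrist_force": force on the tool from outside, world axes, zero at the start; "wrist_torque": the same for the moment, N m; "width": finger opening in m.
Only numpy, scipy, OpenCV 4.12 (cv2) and the standard library are available. Lean on these libraries where they do the work, as an engineer would, in place of code of your own. Each camera call takes 0.05 s, during which the arm holds its last target.

## Working session

There is one attempt and no reset: what is moved stays moved. The work goes in short steps, Python scripts to look and compute and a tool call to move; the robot and the scene stay as the last step left them, time stands still between calls to the robot, and variables do not carry over. Pictures are saved under pics/ and viewed, and the job is handed in when it is done.

Besides the shell and the picture viewer there is one more tool, called after "Emit:" as name(argument=value, ...), one argument or row to a line, values as JSON. servo_tool: Moves the arm, as the interface text tells. Its arguments: {"type":"object","properties":{"rows":{"type":"array"},"grip":{"type":"number"}},"required":["rows"]}

```bash
ls; mkdir -p pics; cat > h.py <<'E'
import numpy as np, cv2
from bench import robot
def snap(n,f):
    s=robot.snapshot(n); cv2.imwrite('pics/'+f+'.png',cv2.cvtColor(s['pixels'],cv2.COLOR_RGB2BGR)); np.savez('pics/'+f+'.npz',K=s['camera_matrix'],T=s['world_from_camera']); return s
def load(f):
    d=np.load('pics/'+f+'.npz'); return d['K'],d['T']
def plane(f,uv,z):
    K,T=load(f); d=T[:3,:3]@np.linalg.solve(K,[uv[0],uv[1],1.]); o=T[:3,3]; return o+d*(z-o[2])/d[2]
def proj(f,p):
    K,T=load(f); q=T[:3,:3].T@(np.asarray(p,float)-T[:3,3]); q=K@q; return q[:2]/q[2]
E
python3 - <<'E'
from h import *
for n in('side','top'): 
    s=snap(n,n+'0'); print(s['camera_matrix'],s['world_from_camera'])
print(robot.get_obs())
E
```

```text
pics
[[488.81671995   0.         312.00192017]
 [  0.         488.81671995 231.6663641 ]
 [  0.           0.           1.        ]] [[ 0.92549662 -0.23811668  0.29454449  0.19550113]
 [-0.37875023 -0.57758762  0.72314647 -0.8463772 ]
 [-0.00206798 -0.7808284  -0.62474213  0.82102001]
 [ 0.          0.          0.          1.        ]]
[[494.23039913   0.         315.30717795]
 [  0.         494.23039913 248.31283022]
 [  0.           0.           1.        ]] [[-1.13841708e-03 -9.83805388e-01  1.79236329e-01  3.04829354e-01]
 [-9.99988242e-01  1.96486897e-03  4.43350399e-03 -8.01370408e-03]
 [-4.71388102e-03 -1.79229174e-01 -9.83796057e-01  1.47785725e+00]
 [ 0.00000000e+00  0.00000000e+00  0.00000000e+00  1.00000000e+00]]
{'time': 0.1, 'joint_positions': array([ 1.02490259e+00,  8.78919718e-02,  1.37209723e+00, -5.11844159e-05,
        1.68360773e+00, -1.03079682e-01]), 'qvel': array([-1.64377319e-03, -1.91359150e-03, -4.51528275e-03,  9.01507176e-04,
        1.44472654e-03, -6.61556580e-06]), 'joint_torque': array([ 2.97677223e-03, -3.41251123e+01, -3.03302836e+01,  7.19869486e-02,
        3.04328918e-02, -1.06229422e-04]), 'tool_pos': array([0.23541596, 0.49651867, 0.20441828]), 'ee_rot': array([-3.13959379e+00, -1.55633437e-04,  2.69877273e+00]), 'wrist_force': array([-0.60701039, -0.9069693 ,  0.55603048]), 'wrist_torque': array([-0.00348505,  0.01616664,  0.01075552]), 'width': 0.09402304671421756}
```

View pics/side0.png

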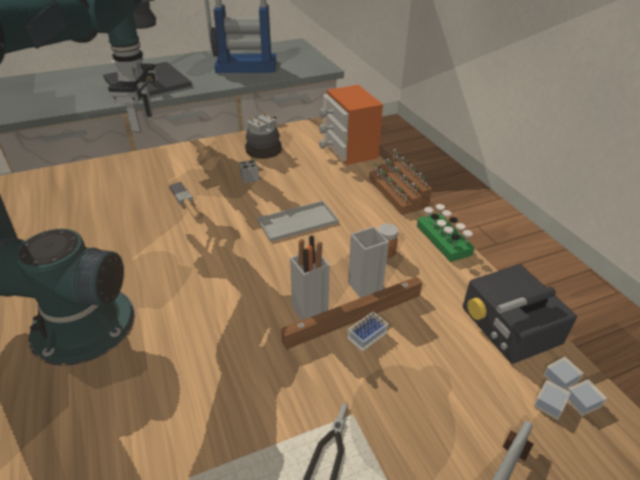

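View pics/top0.png

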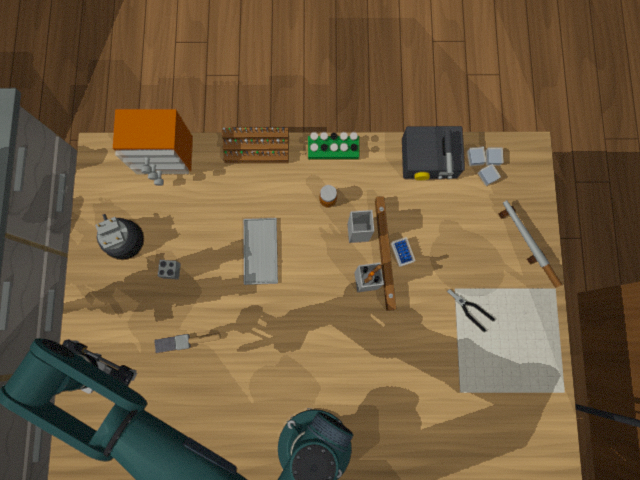

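The top view shows the empty pot at about (361,226), the full pot nearer the robot at about (370,276), the stop from (380,200) to (390,308), the tray at about (261,250) and the jar at about (328,196). I'll zoom in to get the corners.

```bash
python3 - <<'E'
import cv2
a=cv2.imread('pics/top0.png')[180:320,230:430]; cv2.imwrite('pics/topz.png',cv2.resize(a,None,fx=4,fy=4,interpolation=cv2.INTER_CUBIC))
a=cv2.imread('pics/side0.png')[200:360,250:450]; cv2.imwrite('pics/sidez.png',cv2.resize(a,None,fx=3.7,fy=3.7,interpolation=cv2.INTER_CUBIC))
E
```

```text
(no output)
```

View pics/topz.png

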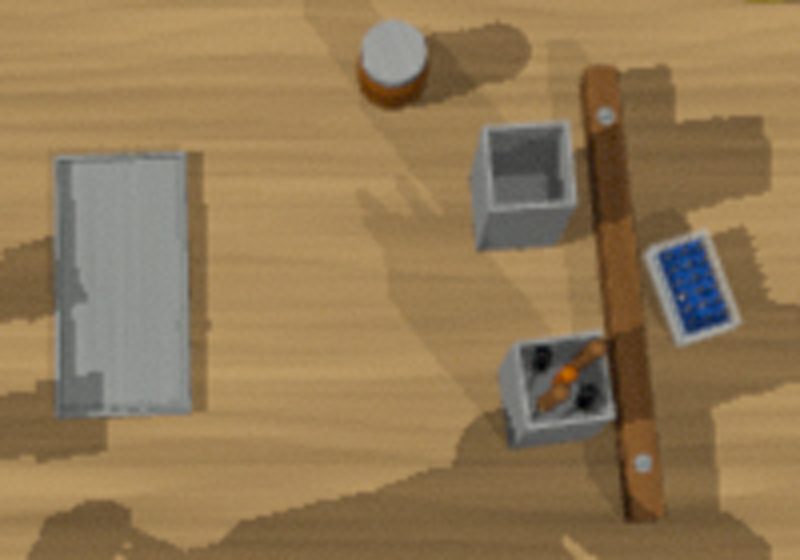

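View pics/sidez.png

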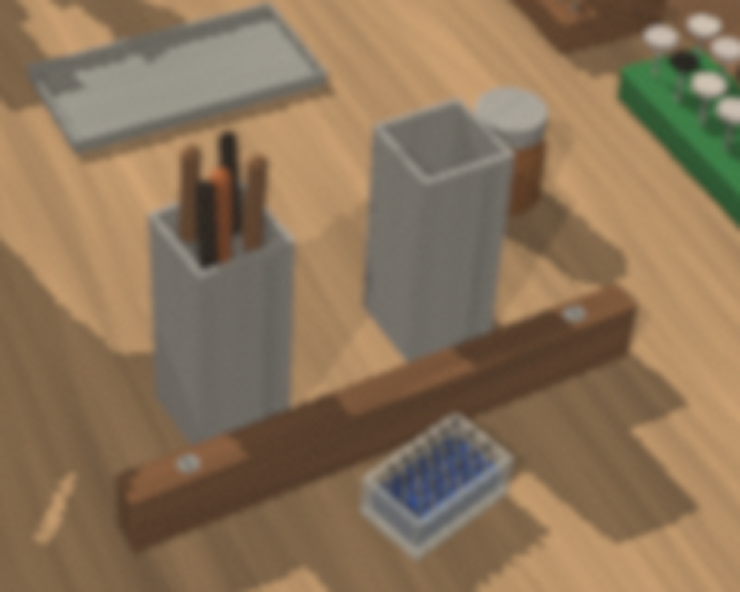

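```bash
python3 - <<'E'
from h import *
np.set_printoptions(precision=4,suppress=True)
def P(l,z,z0=4,o=(230,180)): return np.array([plane('top0',(o[0]+(u+.0)/z0-.4,o[1]+v/z0-.4),z) for u,v in l])
r=P([(486,127),(569,123),(576,203),(488,208)],.15);print('rim',r,r.mean(0))
for i in range(4): e=r[(i+1)%4]-r[i]; print(np.linalg.norm(e),np.degrees(np.arctan2(e[1],e[0])))
s=P([(583,70),(617,68),(663,518),(627,520)],.045);print('stop',s)
for i in range(4): e=s[(i+1)%4]-s[i]; print(np.linalg.norm(e),np.degrees(np.arctan2(e[1],e[0])))
print('full',P([(520,343),(605,335),(612,413),(522,425)],.15))
print('tray',P([(55,158),(187,155),(190,412),(57,416)],.012))
print('jar',P([(395,53)],.075))
# side check
sp=[(250+u/3.7-.4,200+v/3.7-.4) for u,v in [(377,127),(452,103),(510,155),(430,181)]]
print('side rim',np.array([plane('side0',p,.15) for p in sp]))
print('foot', plane('side0',(250+367/3.7,200+305/3.7),0),plane('top0',(230+478/4,180+250/4),0),plane('top0',(230+560/4,180+243/4),0))
E
```

```text
rim [[ 0.6505 -0.1012  0.15  ]
 [ 0.6533 -0.1587  0.15  ]
 [ 0.5966 -0.1623  0.15  ]
 [ 0.5932 -0.1018  0.15  ]] [ 0.6234 -0.131   0.15  ]
0.057524694265977984 -87.29315820568075
0.05677104845009474 -176.38427748268273
0.060571282207758786 93.20066523942016
0.05732605404366899 0.5636551831629947
stop [[ 0.7218 -0.182   0.045 ]
 [ 0.7233 -0.2075  0.045 ]
 [ 0.3875 -0.2319  0.045 ]
 [ 0.3861 -0.2059  0.045 ]]
0.025582494484107102 -86.65878938072771
0.3366958357816495 -175.84807276211976
0.025980121306026182 93.07786023827418
0.3365710452115423 4.084578799132899
full [[ 0.4995 -0.1221  0.15  ]
 [ 0.5049 -0.1799  0.15  ]
 [ 0.4518 -0.1833  0.15  ]
 [ 0.4438 -0.1225  0.15  ]]
tray [[0.6629 0.2179 0.012 ]
 [0.665  0.1173 0.012 ]
 [0.4683 0.1125 0.012 ]
 [0.4655 0.2115 0.012 ]]
jar [[ 0.7264 -0.0403  0.075 ]]
side rim [[ 0.5886 -0.1098  0.15  ]
 [ 0.6402 -0.1063  0.15  ]
 [ 0.6485 -0.1624  0.15  ]
 [ 0.5951 -0.1654  0.15  ]]
foot [ 0.5912 -0.1087  0.    ] [ 0.5919 -0.1055  0.    ] [ 0.5972 -0.168   0.    ]
```

The empty pot centre is at about (0.622,-0.132) with yaw around 3°. The stop face line runs at 4.1°, which leaves a gap of about 26 mm. My plan:
1. Lower both fingers into the mouth, with the jaws across the stop and the finger backs nearly filling it but not gripping.
2. Tip with the +y finger and brake the pot's descent with the -y finger against the upper lip.
3. Turn 90° and push the rim back to the stop.

First I'll go above the pot.

Emit:
servo_tool(
  rows=[
    [[-0.1,-0.06,-0.1],-0.05],
    [[-0.3,-0.2,-0.3],-0.11],
    [[-0.5,-0.33,-0.5],-0.18],
    [[-0.75,-0.48,-0.68],-0.25],
    [[-1,-0.65,-0.68],-0.327],
    [[-1,-0.65,-0.68],-0.327],
  ],
)

```text
time: 0.6
tool_pos: [0.2876, 0.4134, 0.2611]
ee_rot: [-3.142, 0.003, -3.071]
wrist_force: [0.3, 0.2, 0.1]
width: 0.0939
```

```bash
python3 - <<'E'
from h import *
from scipy.spatial.transform import Rotation as R
o=robot.get_obs(); Q=R.from_euler('xyz',o['ee_rot']).as_matrix()
print(o['tool_pos'],Q,o['joint_positions'],o['wrist_force'])
print(Q.T@(np.array([.622,-.131,.26])-o['tool_pos'])/.08)
E
```

```text
[0.2876417  0.41341456 0.26113525] [[-9.97496496e-01 -7.06669861e-02  2.63023510e-03]
 [-7.06669690e-02  9.97499960e-01  9.95663892e-05]
 [-2.63069546e-03 -8.65536180e-05 -9.99996536e-01]] [ 0.85163432 -0.02194573  1.37376444 -0.00195931  1.78796595 -0.79031196] [0.25897266 0.18709098 0.13885655]
[-3.68807651 -7.08351868  0.02450597]
```

Emit:
servo_tool(
  rows=[
    [[-0.25,-0.5,0],0],
    [[-0.53,-1,0],0],
  ],
  grip=0.57,
)

```text
time: 0.77
tool_pos: [0.3288, 0.3451, 0.259]
ee_rot: [-3.141, -0.001, -3.068]
wrist_force: [0.4, 0.4, 0.2]
width: 0.0838
```

Emit:
servo_tool(
  rows=[
    [[-0.25,-0.5,0],0],
    [[-0.53,-1,0],0],
  ],
)

```text
time: 0.93
tool_pos: [0.3735, 0.2732, 0.2591]
ee_rot: [-3.142, -0.001, -3.071]
wrist_force: [1.3, 0.4, -0.1]
width: 0.0707
```

Emit:
servo_tool(
  rows=[
    [[-0.25,-0.5,0],0],
    [[-0.53,-1,0],0],
  ],
)

```text
time: 1.1
tool_pos: [0.4178, 0.2022, 0.2592]
ee_rot: [3.141, -0.001, -3.072]
wrist_force: [0.6, 1.1, -0.5]
width: 0.0576
```

Emit:
servo_tool(
  rows=[
    [[-0.25,-0.5,0],0],
    [[-0.53,-1,0],0],
  ],
)

```text
time: 1.27
tool_pos: [0.4619, 0.1313, 0.2592]
ee_rot: [3.141, -0.001, -3.072]
wrist_force: [0.5, 0.6, -0.4]
width: 0.0439
```

Emit:
servo_tool(
  rows=[
    [[-0.25,-0.5,0],0],
    [[-0.53,-1,0],0],
  ],
)

```text
time: 1.43
tool_pos: [0.5061, 0.0606, 0.2591]
ee_rot: [3.141, -0.001, -3.072]
wrist_force: [0.5, 1.0, 0.0]
width: 0.0307
```

Emit:
servo_tool(
  rows=[
    [[-0.25,-0.5,0],0],
    [[-0.53,-1,0],0],
  ],
)

```text
time: 1.6
tool_pos: [0.5502, -0.0102, 0.259]
ee_rot: [3.141, -0.001, -3.073]
wrist_force: [1.2, 1.2, 0.6]
width: 0.0207
```

Emit:
servo_tool(
  rows=[
    [[-0.25,-0.5,0],0],
    [[-0.5,-1,0],0],
    [[-0.5,-1,0],0],
    [[-0.5,-1,0],0],
  ],
)

```text
time: 1.93
tool_pos: [0.5957, -0.0875, 0.2572]
ee_rot: [3.14, -0.004, -3.076]
wrist_force: [-0.9, 0.6, 0.7]
width: 0.02
```

```bash
cat > to.py <<'E'
from h import *
import sys
from scipy.spatial.transform import Rotation as R
np.set_printoptions(precision=4,suppress=True)
o=robot.get_obs(); Q=R.from_euler('xyz',o['ee_rot']).as_matrix()
print(o['time'],o['tool_pos'],o['ee_rot'],o['joint_positions'][-1],o['wrist_force'],o['width'])
if len(sys.argv)>3: print(Q.T@(np.array([float(v) for v in sys.argv[1:4]])-o['tool_pos'])/.08)
E
python3 to.py .622 -.131 .26; python3 - <<'E'
from h import *
for n in('side','top'): snap(n,n+'1')
a=cv2.imread('pics/top1.png')[150:300,270:430];b=cv2.imread('pics/side1.png')[150:350,260:460]
cv2.imwrite('pics/z1.png',np.hstack([cv2.resize(a,(400,375),interpolation=2),cv2.resize(b,(375,375),interpolation=2)]))
E
```

```text
1.9333 [ 0.5957 -0.0875  0.2572] [ 3.14   -0.0039 -3.0755] -1.8770211699488581 [-0.8991  0.6218  0.7157] 0.019987542164466167
[-0.2917 -0.5636 -0.0376]
```

View pics/z1.png

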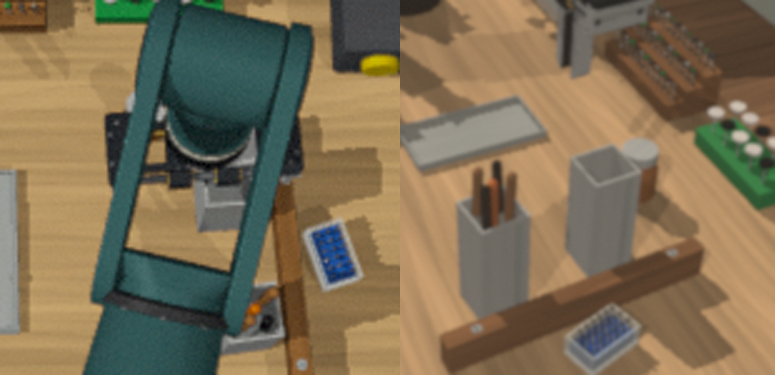

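Emit:
servo_tool(
  rows=[
    [[-0.1,-0.2,0],0],
    [[-0.2,-0.4,0.2],0],
    [[-0.29,-0.56,0.5],0],
    [[-0.29,-0.56,0.8],0],
    [[-0.29,-0.56,0.8],0],
    [[-0.29,-0.56,0.8],0],
  ],
)

```text
time: 2.53
tool_pos: [0.6203, -0.1264, 0.1948]
ee_rot: [3.14, -0.003, -3.069]
wrist_force: [-0.2, -0.1, 0.6]
width: 0.0203
```

```bash
python3 to.py .622 -.131 .135; python3 - <<'E'
from h import *
for n in('side','top'): snap(n,n+'2')
a=cv2.imread('pics/top2.png')[150:300,270:430];b=cv2.imread('pics/side2.png')[150:310,300:460]
cv2.imwrite('pics/z2.png',np.hstack([cv2.resize(a,(250,234),interpolation=2),np.zeros((234,1,3),np.uint8)]))
cv2.imwrite('pics/z2.png',cv2.resize(b,(600,600),interpolation=2))
E
```

```text
2.5333 [ 0.6203 -0.1264  0.1948] [ 3.1396 -0.0033 -3.0689] -1.9344236383620819 [-0.1596 -0.0689  0.5837] 0.020255391263953853
[-0.0192 -0.0598  0.7471]
```

View pics/z2.png

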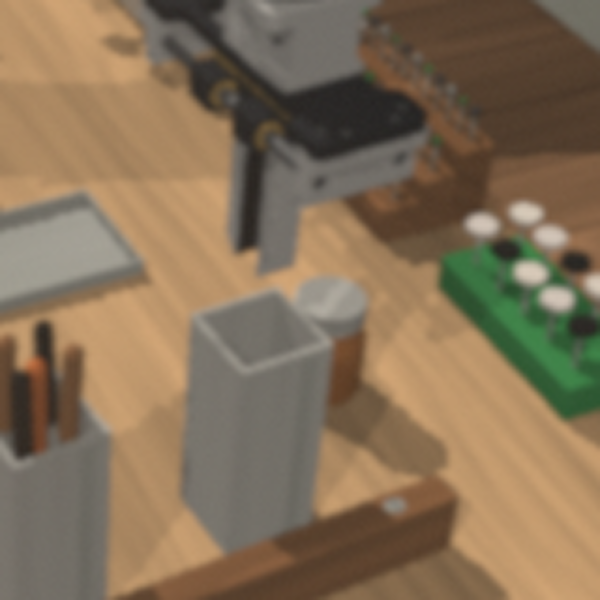

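```bash
python3 - <<'E'
from h import *
t=np.array([.6203,-.1264,.1948]);a=-3.069
X=np.array([np.cos(a),np.sin(a),0]);Y=np.array([np.sin(a),-np.cos(a),0])
for y in(-.0225,-.01,.01,.0225):
  for x in(-.008,.008): print(y,x,(proj('side2',t+X*x+Y*y)-[300,150])*3.75)
# rim corners in this picture
for uv in[(193,322),(272,292),(330,342),(247,373)]: print(plane('side2',(300+uv[0]/3.75-.4,150+uv[1]/3.75-.4),.15))
E
```

```text
-0.0225 -0.008 [293.69725463 274.57653599]
-0.0225 0.008 [269.25975087 282.44956953]
-0.01 -0.008 [281.72043539 262.44722234]
-0.01 0.008 [257.42646908 270.18779533]
0.01 -0.008 [262.97393185 243.46202964]
0.01 0.008 [238.90682377 250.99753916]
0.0225 -0.008 [251.50985616 231.85198803]
0.0225 0.008 [227.58279499 239.26345842]
[ 0.58542537 -0.11430447  0.15      ]
[ 0.64094588 -0.10673538  0.15      ]
[ 0.64997452 -0.16053792  0.15      ]
[ 0.59362842 -0.16672558  0.15      ]
```

Emit:
servo_tool(
  rows=[
    [[0,-0.08,0],0],
    [[0,-0.09,0.1],0],
    [[0,-0.09,0.25],0],
    [[0,-0.09,0.4],0],
    [[0,-0.09,0.5],0],
    [[0,-0.09,0.6],0],
    [[0,-0.09,0.7],0],
    [[0,-0.09,0.78],0],
    [[0,-0.09,0.78],0],
  ],
  grip=0.7,
)

```text
time: 3.38
tool_pos: [0.6211, -0.1356, 0.1311]
ee_rot: [3.14, -0.003, -3.071]
wrist_force: [-0.6, -0.7, -0.5]
width: 0.0137
```

```bash
python3 to.py .622 -.131 .135; python3 - <<'E'
from h import *
for n in('side',): snap(n,n+'3')
b=cv2.imread('pics/side3.png')[150:310,300:460]
cv2.imwrite('pics/z3.png',cv2.resize(b,(600,600),interpolation=2))
E
```

```text
3.3833 [ 0.6211 -0.1356  0.1311] [ 3.1401 -0.0033 -3.0708] -1.945823388134833 [-0.5535 -0.6912 -0.4616] 0.013702487311206985
[-0.0151  0.0571 -0.0491]
```

View pics/z3.png

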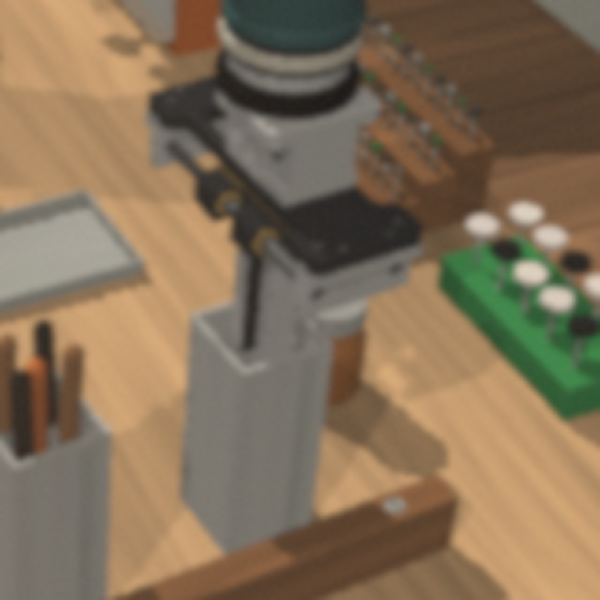

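Both fingers are inside the mouth and clear of the walls, and the pot hasn't moved. I'll widen to 20 mm and then tip slowly towards +y.

Emit:
servo_tool(
  rows=[
    [[0,0,0],0],
    [[0,0.01,0],0],
    [[0,0.03,0],0],
    [[0,0.06,0],0],
    [[0,0.09,0],0],
    [[0,0.12,0],0],
    [[0,0.15,0],0],
  ],
  grip=0.57,
)

```text
time: 4.02
tool_pos: [0.6214, -0.1238, 0.1338]
ee_rot: [-3.141, 0.001, -3.071]
wrist_force: [0.5, -0.3, -0.0]
width: 0.0202
```

```bash
python3 to.py; python3 - <<'E'
from h import *
for n in('side',): snap(n,n+'4')
b=cv2.imread('pics/side4.png')[150:310,300:460]
cv2.imwrite('pics/z4.png',cv2.resize(b,(600,600),interpolation=2))
E
```

```text
4.0167 [ 0.6214 -0.1238  0.1338] [-3.1413  0.0005 -3.0707] -1.927748828917261 [ 0.4798 -0.2726 -0.025 ] 0.020224609102765245
```

View pics/z4.png

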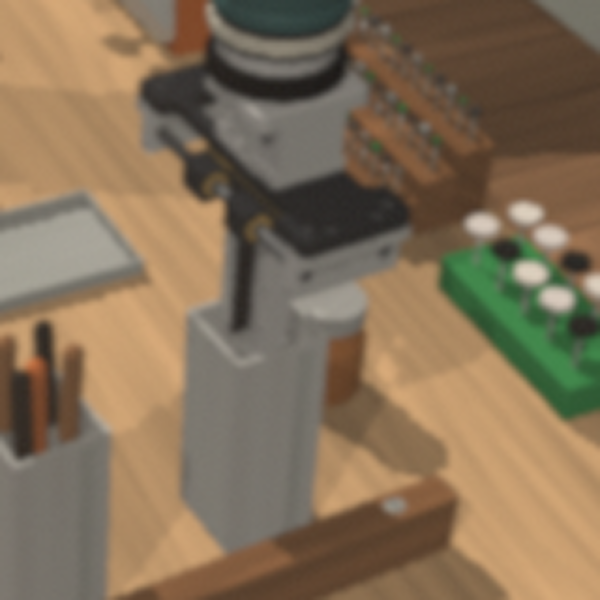

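Emit:
servo_tool(
  rows=[
    [[0,0.04,0],0],
    [[0,0.08,0.01],0],
    [[0,0.12,0.02],0],
    [[0,0.16,0.03],0],
    [[0,0.2,0.04],0],
    [[0,0.24,0.04],0],
    [[0,0.28,0.04],0],
    [[0,0.32,0.04],0],
    [[0,0.36,0.04],0],
    [[0,0.4,0.04],0],
  ],
)

```text
time: 4.9
tool_pos: [0.6189, -0.0917, 0.1303]
ee_rot: [3.141, -0.0, -3.071]
wrist_force: [0.2, -1.2, -1.3]
width: 0.0201
```

```bash
python3 to.py; python3 - <<'E'
from h import *
for n in('side',): snap(n,n+'5')
b=cv2.imread('pics/side5.png')[150:310,300:460]
cv2.imwrite('pics/z5.png',cv2.resize(b,(600,600),interpolation=2))
E
```

```text
4.9 [ 0.6189 -0.0917  0.1303] [ 3.1415 -0.     -3.0707] -1.879393121021347 [ 0.1701 -1.1817 -1.2652] 0.020085596400695797
```

View pics/z5.png

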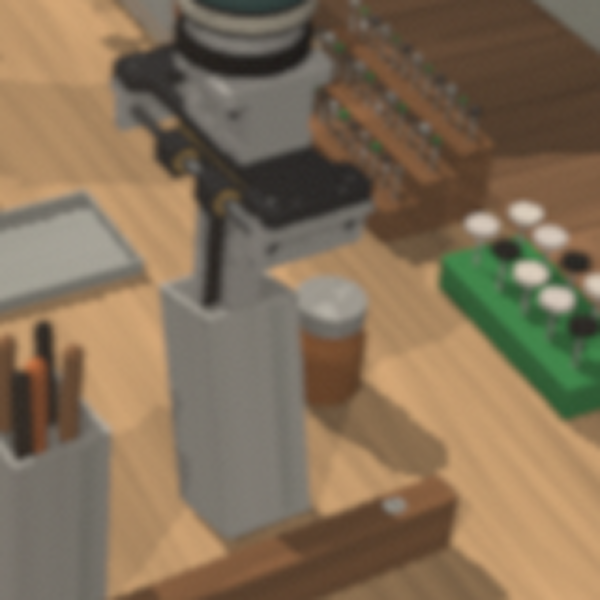

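Emit:
servo_tool(
  rows=[
    [[0,0.03,0],0],
    [[0,0.06,0],0],
    [[0,0.09,0],0],
    [[0,0.12,0],0],
    [[0,0.15,0],0],
    [[0,0.18,0],0],
    [[0,0.21,0],0],
    [[0,0.24,0],0],
    [[0,0.27,0],0],
    [[0,0.3,0],0],
  ],
)

```text
time: 5.78
tool_pos: [0.6173, -0.0678, 0.1303]
ee_rot: [3.141, 0.0, -3.071]
wrist_force: [-0.3, -0.1, -0.4]
width: 0.0203
```

```bash
python3 to.py; python3 - <<'E'
from h import *
for n in('side',): snap(n,n+'6')
b=cv2.imread('pics/side6.png')[150:310,300:460]
cv2.imwrite('pics/z6.png',cv2.resize(b,(600,600),interpolation=2))
E
```

```text
5.7833 [ 0.6173 -0.0678  0.1303] [ 3.1415  0.0001 -3.0707] -1.8424913165967094 [-0.3443 -0.0532 -0.3706] 0.02025699536531758
```

View pics/z6.png

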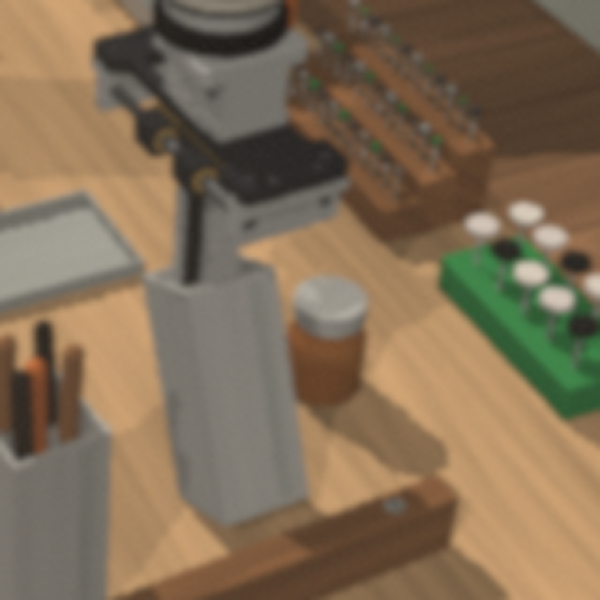

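Emit:
servo_tool(
  rows=[
    [[0,0.02,0],0],
    [[0,0.05,0],0],
    [[0,0.08,0],0],
    [[0,0.11,0],0],
    [[0,0.14,0],0],
    [[0,0.17,0],0],
    [[0,0.2,0],0],
    [[0,0.23,0],0],
    [[0,0.26,0],0],
    [[0,0.29,0],0],
    [[0,0.31,0],0],
  ],
)

```text
time: 6.75
tool_pos: [0.6155, -0.043, 0.1303]
ee_rot: [3.141, 0.0, -3.071]
wrist_force: [-0.8, 1.3, -0.2]
width: 0.0202
```

```bash
python3 to.py; python3 - <<'E'
from h import *
for n in('side',): snap(n,n+'7')
b=cv2.imread('pics/side7.png')[150:310,300:460]
cv2.imwrite('pics/z7.png',cv2.resize(b,(600,600),interpolation=2))
E
```

```text
6.75 [ 0.6155 -0.043   0.1303] [ 3.1414  0.0001 -3.0705] -1.8035825231968823 [-0.8039  1.2603 -0.1879] 0.020205975865397432
```

View pics/z7.png

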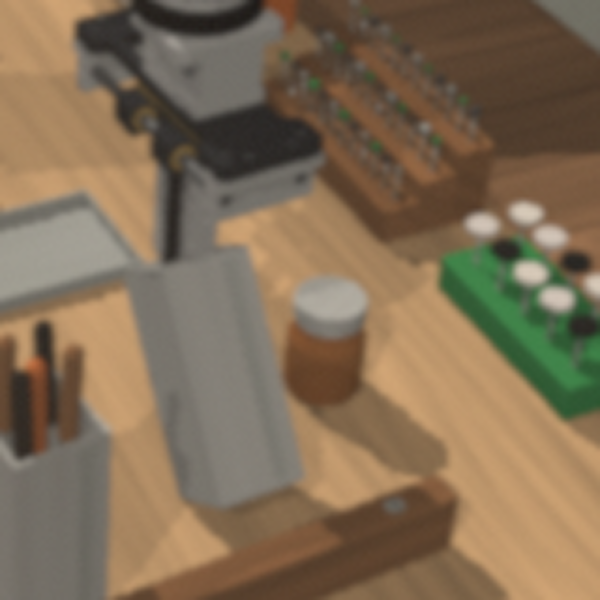

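The pot has been caught. It leans about 35° with its upper lip on the -y finger, and the foot hasn't slid. I'll carry on lowering it.

Emit:
servo_tool(
  rows=[
    [[0,0.03,0],0],
    [[0,0.07,0],0],
    [[0,0.1,0],0],
    [[0,0.13,0.01],0],
    [[0,0.16,0.02],0],
    [[0,0.19,0.03],0],
    [[0,0.22,0.04],0],
    [[0,0.25,0.05],0],
    [[0,0.28,0.06],0],
    [[0,0.31,0.07],0],
    [[0,0.34,0.08],0],
  ],
)

```text
time: 7.72
tool_pos: [0.6135, -0.016, 0.1236]
ee_rot: [3.141, -0.0, -3.071]
wrist_force: [-0.4, 0.2, -0.2]
width: 0.02
```

Emit:
servo_tool(
  rows=[
    [[0,0.03,0.01],0],
    [[0,0.06,0.03],0],
    [[0,0.09,0.05],0],
    [[0,0.12,0.07],0],
    [[0,0.15,0.1],0],
    [[0,0.18,0.13],0],
    [[0,0.21,0.16],0],
    [[0,0.24,0.19],0],
    [[0,0.27,0.22],0],
  ],
)

```text
time: 8.47
tool_pos: [0.6121, 0.0057, 0.106]
ee_rot: [3.141, 0.0, -3.071]
wrist_force: [-0.2, 0.7, 1.8]
width: 0.0203
```

```bash
python3 to.py; python3 - <<'E'
from h import *
for n in('side',): snap(n,n+'8')
b=cv2.imread('pics/side8.png')[150:310,300:460]
cv2.imwrite('pics/z8.png',cv2.resize(b,(600,600),interpolation=2))
E
```

```text
8.4667 [0.6121 0.0057 0.106 ] [ 3.1413  0.0001 -3.0707] -1.7252705862661142 [-0.1584  0.7175  1.8328] 0.020288169959629492
```

View pics/z8.png

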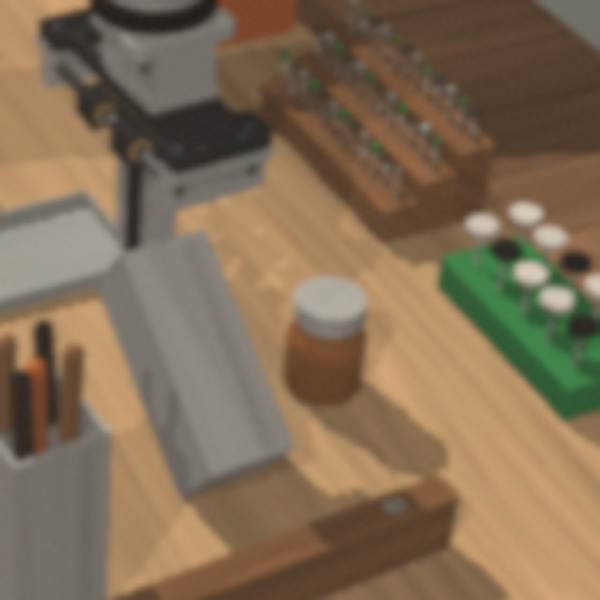

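Emit:
servo_tool(
  rows=[
    [[0,0.02,0.02],0],
    [[0,0.04,0.05],0],
    [[0,0.06,0.08],0],
    [[0,0.08,0.11],0],
    [[0,0.1,0.14],0],
    [[0,0.12,0.17],0],
    [[0,0.14,0.2],0],
    [[0,0.16,0.22],0],
    [[0,0.18,0.24],0],
    [[0,0.2,0.26],0],
    [[0,0.22,0.28],0],
    [[0,0.24,0.3],0],
  ],
)

```text
time: 9.52
tool_pos: [0.6108, 0.0247, 0.0823]
ee_rot: [3.141, 0.0, -3.071]
wrist_force: [-0.1, 3.2, 2.2]
width: 0.0201
```

```bash
python3 to.py; python3 - <<'E'
from h import *
for n in('side',): snap(n,n+'9')
b=cv2.imread('pics/side9.png')[150:310,300:460]
cv2.imwrite('pics/z9.png',cv2.resize(b,(600,600),interpolation=2))
E
```

```text
9.5167 [0.6108 0.0247 0.0823] [ 3.1415  0.0004 -3.0706] -1.6941747107840217 [-0.1328  3.1722  2.2084] 0.02011719940434899
```

View pics/z9.png

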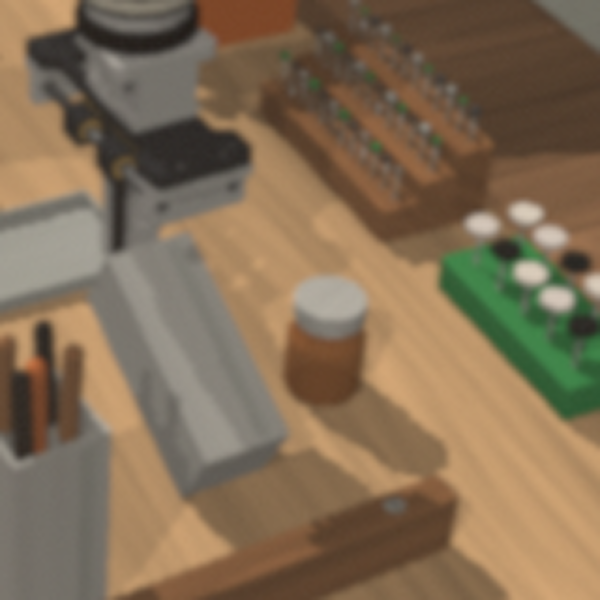

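Emit:
servo_tool(
  rows=[
    [[0,0.012,0],0],
    [[0,0.025,0],0],
    [[0,0.038,0],0],
    [[0,0.05,0],0],
    [[0,0.062,0],0],
    [[0,0.075,0],0],
    [[0,0.088,0],0],
    [[0,0.1,0],0],
    [[0,0.112,0],0],
    [[0,0.125,0],0],
    [[0,0.138,0],0],
    [[0,0.15,0],0],
  ],
)

```text
time: 10.57
tool_pos: [0.6099, 0.0366, 0.0823]
ee_rot: [3.141, 0.0, -3.071]
wrist_force: [0.2, 0.8, -0.9]
width: 0.0203
```

```bash
python3 to.py; python3 - <<'E'
from h import *
for n in('side',): snap(n,n+'10')
b=cv2.imread('pics/side10.png')[150:310,300:460]
cv2.imwrite('pics/z10.png',cv2.resize(b,(600,600),interpolation=2))
E
```

```text
10.5667 [0.6099 0.0366 0.0823] [ 3.1415  0.0001 -3.0707] -1.6746666983039102 [ 0.1799  0.8196 -0.8711] 0.02033365394459037
```

View pics/z10.png

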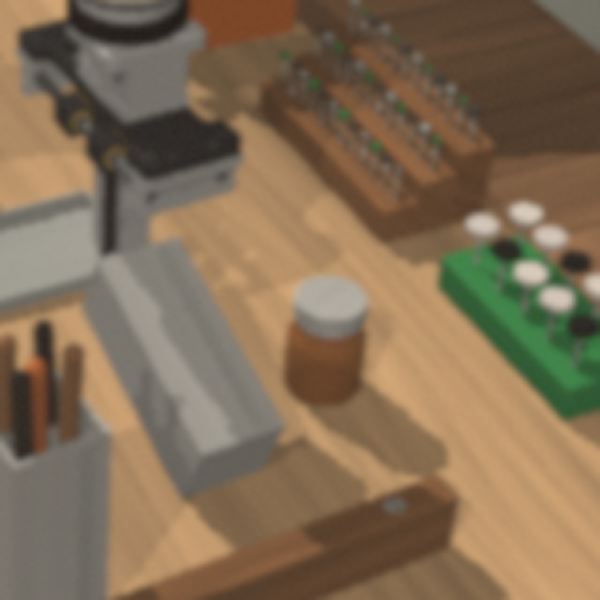

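Emit:
servo_tool(
  rows=[
    [[0,0.01,0],0],
    [[0,0.02,0],0],
    [[0,0.03,0.01],0],
    [[0,0.04,0.02],0],
    [[0,0.05,0.03],0],
    [[0,0.06,0.04],0],
    [[0,0.07,0.05],0],
    [[0,0.08,0.06],0],
    [[0,0.09,0.07],0],
    [[0,0.1,0.08],0],
    [[0,0.11,0.09],0],
    [[0,0.12,0.1],0],
  ],
)

```text
time: 11.62
tool_pos: [0.6092, 0.0461, 0.0742]
ee_rot: [3.142, 0.0, -3.071]
wrist_force: [-0.2, 1.2, -0.5]
width: 0.02
```

```bash
python3 to.py; python3 - <<'E'
from h import *
for n in('side',): snap(n,n+'11')
b=cv2.imread('pics/side11.png')[150:310,300:460]
cv2.imwrite('pics/z11.png',cv2.resize(b,(600,600),interpolation=2))
E
```

```text
11.6167 [0.6092 0.0461 0.0742] [ 3.1415  0.0001 -3.0707] -1.6589982226719548 [-0.2133  1.2238 -0.5359] 0.020010922171638055
```

View pics/z11.png

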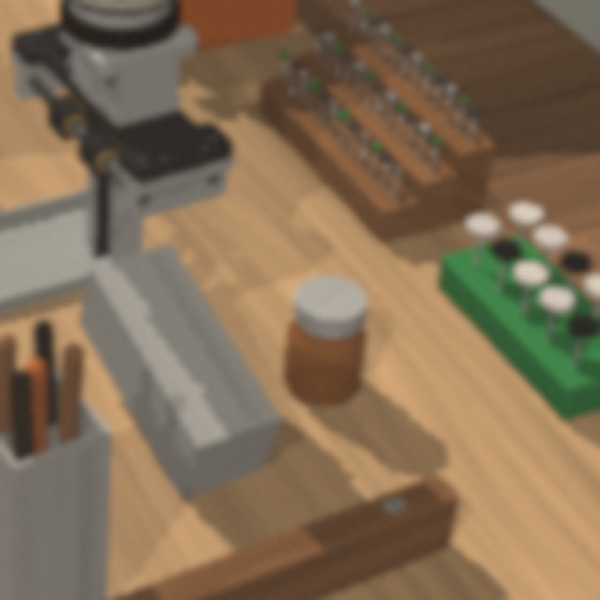

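Emit:
servo_tool(
  rows=[
    [[0,0.01,0],0],
    [[0,0.02,0.01],0],
    [[0,0.03,0.02],0],
    [[0,0.04,0.04],0],
    [[0,0.05,0.06],0],
    [[0,0.06,0.08],0],
    [[0,0.07,0.1],0],
    [[0,0.08,0.12],0],
    [[0,0.09,0.14],0],
    [[0,0.1,0.16],0],
    [[0,0.11,0.18],0],
    [[0,0.12,0.19],0],
  ],
)

```text
time: 12.67
tool_pos: [0.6083, 0.0555, 0.0587]
ee_rot: [-3.141, -0.0, -3.071]
wrist_force: [-0.2, 0.1, -0.0]
width: 0.02
```

```bash
python3 to.py; python3 - <<'E'
from h import *
for n in('side',): snap(n,n+'12')
b=cv2.imread('pics/side12.png')[150:310,300:460]
cv2.imwrite('pics/z12.png',cv2.resize(b,(600,600),interpolation=2))
E
```

```text
12.6667 [0.6083 0.0555 0.0587] [-3.1415 -0.0004 -3.0708] -1.6432474813831892 [-0.1781  0.0571 -0.0225] 0.019980717869091655
```

View pics/z12.png

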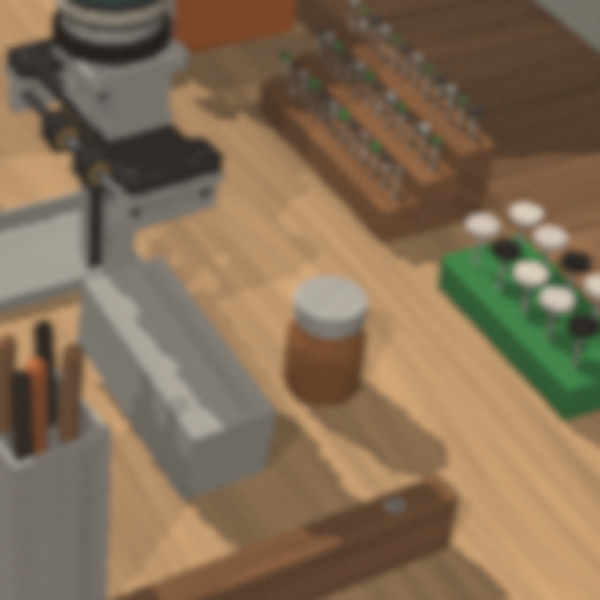

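Emit:
servo_tool(
  rows=[
    [[0,0.01,0],0],
    [[0,0.02,0.01],0],
    [[0,0.03,0.02],0],
    [[0,0.04,0.03],0],
    [[0,0.05,0.05],0],
    [[0,0.06,0.06],0],
    [[0,0.07,0.08],0],
    [[0,0.08,0.1],0],
    [[0,0.085,0.11],0],
    [[0,0.09,0.12],0],
    [[0,0.095,0.13],0],
    [[0,0.1,0.14],0],
  ],
)

```text
time: 13.72
tool_pos: [0.6079, 0.0636, 0.0478]
ee_rot: [3.142, -0.0, -3.071]
wrist_force: [-0.2, 1.1, -0.4]
width: 0.0205
```

```bash
python3 to.py; python3 - <<'E'
from h import *
for n in('side',): snap(n,n+'13')
b=cv2.imread('pics/side13.png')[150:310,300:460]
cv2.imwrite('pics/z13.png',cv2.resize(b,(600,600),interpolation=2))
E
```

```text
13.7167 [0.6079 0.0636 0.0478] [ 3.1415 -0.     -3.0707] -1.6302136448881421 [-0.1821  1.0784 -0.4101] 0.020540749870537896
```

View pics/z13.png

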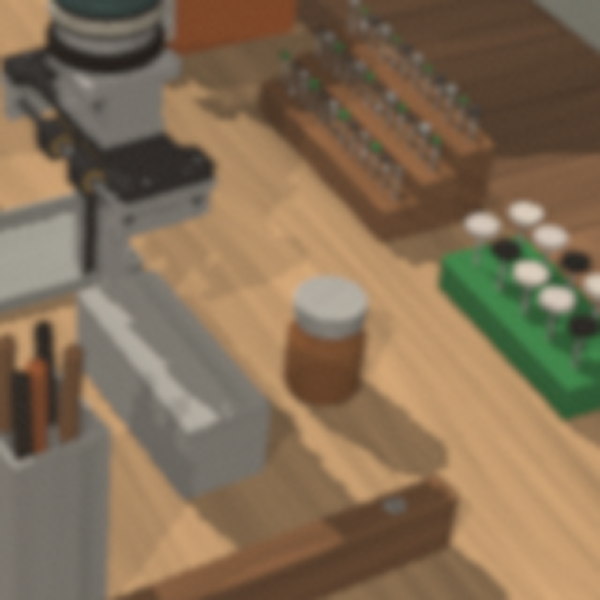

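Emit:
servo_tool(
  rows=[
    [[0,0.008,0.01],0],
    [[0,0.016,0.02],0],
    [[0,0.024,0.03],0],
    [[0,0.032,0.04],0],
    [[0,0.04,0.05],0],
    [[0,0.048,0.06],0],
    [[0,0.056,0.07],0],
    [[0,0.064,0.08],0],
    [[0,0.075,0.08],0],
    [[0,0.09,0.08],0],
    [[0,0.11,0.08],0],
    [[0,0.13,0.08],0],
  ],
)

```text
time: 14.77
tool_pos: [0.6072, 0.0741, 0.0416]
ee_rot: [3.142, 0.0, -3.071]
wrist_force: [-0.3, 0.2, -0.2]
width: 0.0202
```

```bash
python3 to.py; python3 - <<'E'
from h import *
for n in('side',): snap(n,n+'14')
b=cv2.imread('pics/side14.png')[150:310,300:460]
cv2.imwrite('pics/z14.png',cv2.resize(b,(600,600),interpolation=2))
E
```

```text
14.7667 [0.6072 0.0741 0.0416] [ 3.1415  0.0002 -3.0707] -1.6129925240776006 [-0.2953  0.1636 -0.2118] 0.02016283124231504
```

View pics/z14.png

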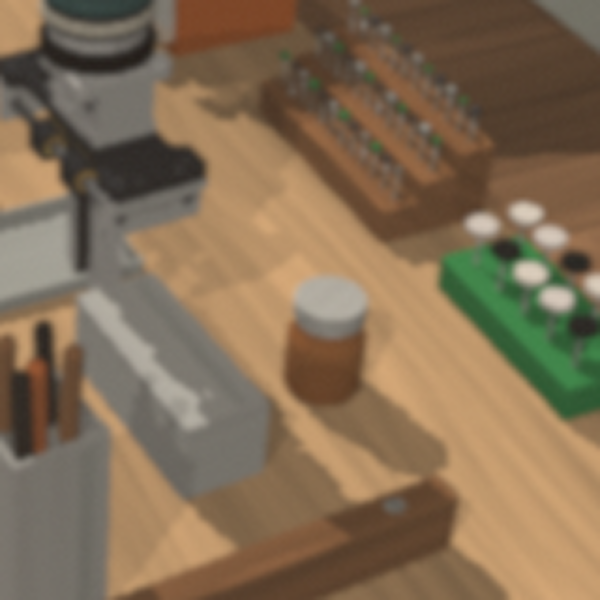

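The pot now looks flat on its side. I'll lift clear, back off and turn the jaws 90°.

Emit:
servo_tool(
  rows=[
    [[0,0.1,-0.1],0],
    [[0,0.2,-0.35],0.02],
    [[0,0.3,-0.6],0.09],
    [[0,0.3,-0.8],0.16],
    [[0,0.3,-0.8],0.23],
    [[0,0.3,-0.8],0.3],
    [[0,0.3,-0.8],0.37],
    [[0,0.3,-0.8],0.45],
    [[0,0.3,-0.8],0.52],
    [[0,0.3,-0.8],0.59],
    [[0,0.3,-0.8],0.66],
    [[0,0.3,-0.8],0.74],
  ],
)

```text
time: 15.82
tool_pos: [0.6056, 0.0985, 0.1063]
ee_rot: [3.141, 0.0, 2.045]
wrist_force: [-1.0, -0.0, -0.7]
width: 0.0201
```

Emit:
servo_tool(
  rows=[
    [[0,0,0],0.07],
    [[0,0,0],0.14],
    [[0,0,0],0.21],
    [[0,0,0],0.26],
    [[0,0,0],0.26],
    [[0,0,0],0.26],
  ],
  grip=0.06,
)

```text
time: 16.32
tool_pos: [0.6056, 0.0983, 0.1061]
ee_rot: [3.141, -0.0, 1.645]
wrist_force: [-0.0, 0.1, 0.6]
width: 0.044
```

```bash
python3 to.py; python3 - <<'E'
from h import *
for n in('side','top'): snap(n,n+'15')
b=cv2.imread('pics/side15.png')[150:350,250:450];a=cv2.imread('pics/top15.png')[160:310,240:440]
cv2.imwrite('pics/z15.png',cv2.resize(b,(600,600),interpolation=2));cv2.imwrite('pics/y15.png',cv2.resize(a,(800,600),interpolation=2))
E
```

```text
16.3167 [0.6056 0.0983 0.1061] [ 3.1408 -0.0002  1.6447] -0.005519560327968994 [-0.0039  0.0821  0.6304] 0.04396321431920298
```

View pics/z15.png

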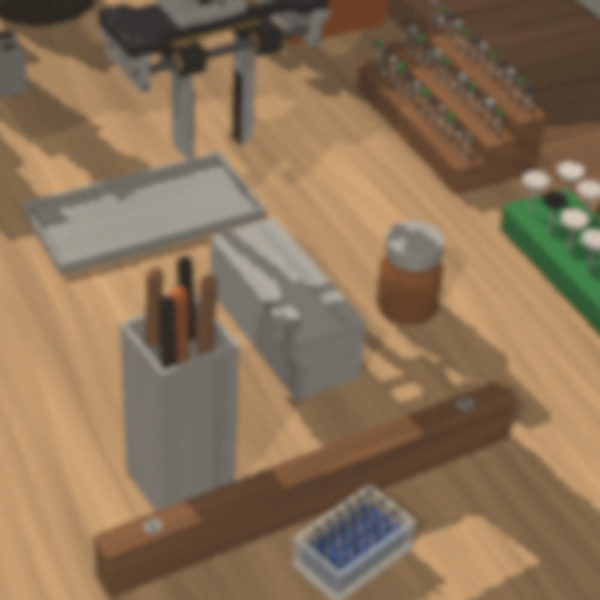

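View pics/y15.png

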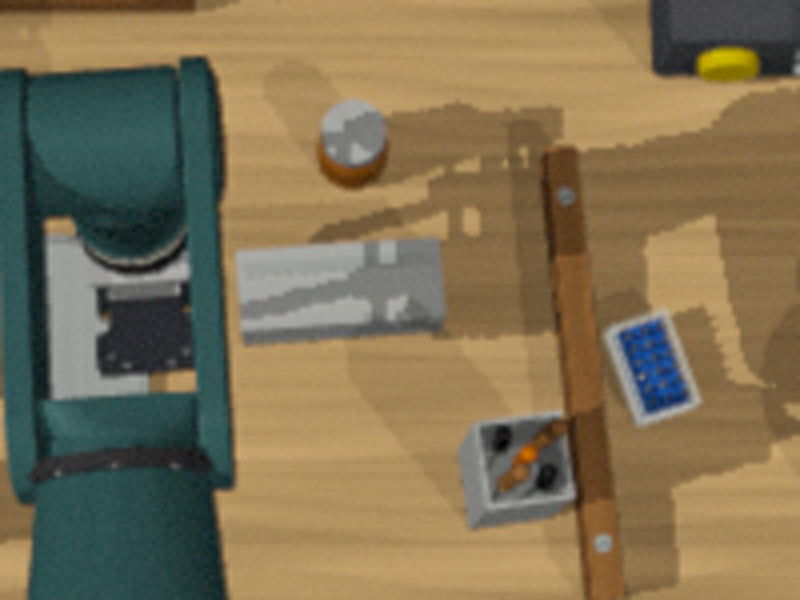

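The pot is lying on its side. Its top face corners in the zoomed top view are at about (237,250), (440,238), (444,320) and (243,332).

```bash
python3 - <<'E'
from h import *
c=[plane('top15',(240+u/4-.4,160+v/4-.4),.06) for u,v in [(237,250),(440,238),(444,320),(243,332)]]
print(np.array(c),np.mean(c,0))
for i in range(4): e=c[(i+1)%4]-c[i]; print(np.degrees(np.arctan2(e[1],e[0])),np.hypot(*e[:2]))
s=[plane('side15',(250+u/3-.4,150+v/3-.4),.06) for u,v in [(212,237),(275,220),(360,340),(297,362)]]
print(np.array(s),np.mean(s,0))
f=[plane('top15',(240+u/4-.4,160+v/4-.4),.045) for u,v in[(544,155),(582,600)]];print(f)
E
```

```text
[[ 0.64171069  0.04675336  0.06      ]
 [ 0.65044671 -0.10277954  0.06      ]
 [ 0.58884022 -0.10486707  0.06      ]
 [ 0.58020535  0.04207158  0.06      ]] [ 0.61530074 -0.02970542  0.06      ]
-86.6564638847502 0.14978786801350422
-178.0592725591494 0.06164184622601164
93.36312607890918 0.14719214795761706
4.352957952785747 0.06168327049694675
[[ 0.57815556  0.0380098   0.06      ]
 [ 0.63673764  0.03905654  0.06      ]
 [ 0.63340426 -0.12297081  0.06      ]
 [ 0.5779571  -0.12678876  0.06      ]] [ 0.60656364 -0.04317331  0.06      ]
[array([ 0.71789526, -0.18263581,  0.045     ]), array([ 0.38607146, -0.20235123,  0.045     ])]
```

Emit:
servo_tool(
  rows=[
    [[-0.1,0.02,0],0],
    [[-0.2,0.03,0.2],0],
    [[-0.2,0.03,0.5],0],
    [[-0.2,0.03,0.8],0],
    [[-0.2,0.03,1],0],
    [[-0.2,0.03,1],0],
  ],
)

```text
time: 16.92
tool_pos: [0.6058, 0.0812, 0.0207]
ee_rot: [-3.133, -0.0, 1.642]
wrist_force: [-1.1, -0.0, -1.4]
width: 0.0444
```

Emit:
servo_tool(
  rows=[
    [[0,0,0.05],0],
    [[0,0,0.1],0],
    [[-0.05,0,0.13],0],
    [[-0.1,0,0.13],0],
    [[-0.15,0,0.13],0],
    [[-0.2,0,0.13],0],
    [[-0.25,0,0.13],0],
  ],
)

```text
time: 17.5
tool_pos: [0.6109, 0.0616, 0.0158]
ee_rot: [3.14, 0.0, 1.642]
wrist_force: [-0.5, 0.5, 0.2]
width: 0.0443
```

```bash
python3 to.py; python3 - <<'E'
from h import *
for n in('side',): snap(n,n+'16')
b=cv2.imread('pics/side16.png')[150:350,250:450]
cv2.imwrite('pics/z16.png',cv2.resize(b,(600,600),interpolation=2))
E
```

```text
17.5 [0.6109 0.0616 0.0158] [3.1404 0.0001 1.6422] -0.06324410583843112 [-0.503   0.4883  0.1924] 0.04428718270862747
```

View pics/z16.png

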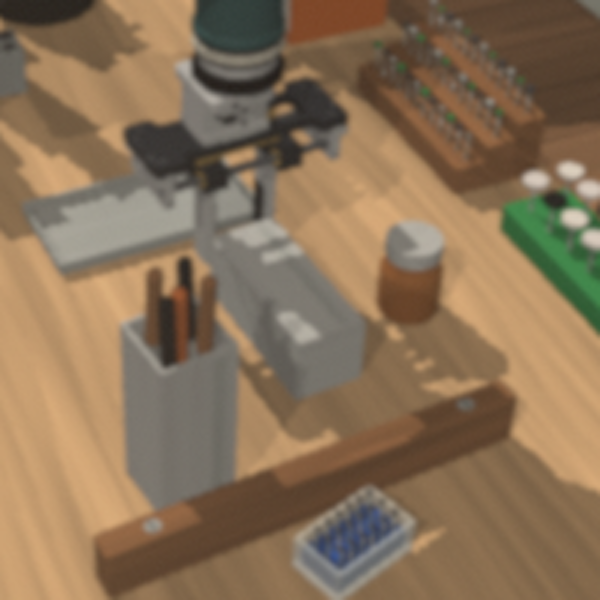

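Emit:
servo_tool(
  rows=[
    [[-0.05,0,0],0],
    [[-0.1,0,0],0],
    [[-0.14,0,0],0],
    [[-0.18,0,0],0],
    [[-0.22,0,0],0],
    [[-0.26,0,0],0],
    [[-0.3,0,0],0],
    [[-0.34,0,0],0],
    [[-0.38,0,0],0],
    [[-0.42,0,0],0],
    [[-0.46,0,0],0],
    [[-0.5,0,0],0],
  ],
)

```text
time: 18.55
tool_pos: [0.6134, 0.022, 0.0152]
ee_rot: [3.141, -0.0, 1.642]
wrist_force: [-0.3, 2.6, 1.2]
width: 0.0442
```

```bash
python3 to.py; python3 - <<'E'
from h import *
for n in('side','top'): snap(n,n+'17')
b=cv2.imread('pics/side17.png')[150:350,250:450];a=cv2.imread('pics/top17.png')[160:310,240:440]
cv2.imwrite('pics/z17.png',cv2.resize(b,(600,600),interpolation=2));cv2.imwrite('pics/y17.png',cv2.resize(a,(800,600),interpolation=2))
E
```

```text
18.55 [0.6134 0.022  0.0152] [ 3.1414 -0.0002  1.6423] -0.1282299107635003 [-0.3194  2.5795  1.227 ] 0.044229902642368854
```

View pics/z17.png

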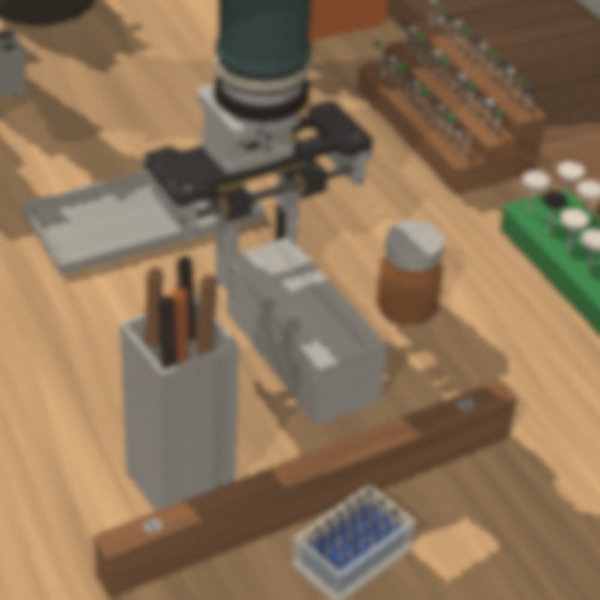

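View pics/y17.png

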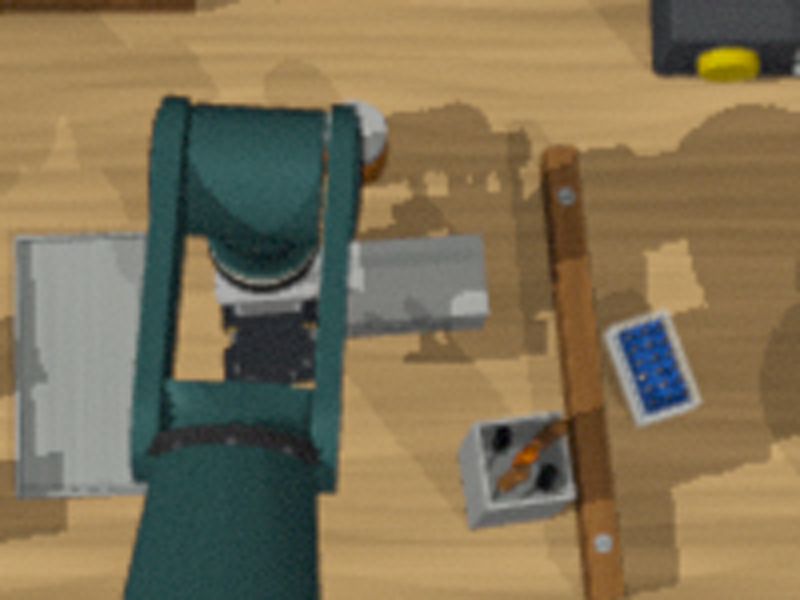

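It is being pushed squarely. I'll keep going and then creep in on the force reading.

Emit:
servo_tool(
  rows=[
    [[-0.04,0,0],0],
    [[-0.09,0,0],0],
    [[-0.14,0,0],0],
    [[-0.19,0,0],0],
    [[-0.24,0,0],0],
    [[-0.29,0,0],0],
    [[-0.34,0,0],0],
    [[-0.39,0,0],0],
    [[-0.44,0,0],0],
    [[-0.49,0,0],0],
    [[-0.53,0,0],0],
    [[-0.56,0,0],0],
  ],
)

```text
time: 19.65
tool_pos: [0.6165, -0.0229, 0.015]
ee_rot: [-3.142, -0.0, 1.642]
wrist_force: [0.5, 2.6, 1.0]
width: 0.0439
```

Emit:
servo_tool(
  rows=[
    [[-0.01,0,0],0],
    [[-0.02,0,0],0],
    [[-0.03,0,0],0],
    [[-0.04,0,0],0],
    [[-0.05,0,0],0],
  ],
)

```text
time: 20.07
tool_pos: [0.6168, -0.0264, 0.015]
ee_rot: [-3.142, -0.0, 1.643]
wrist_force: [-0.6, 1.1, 0.5]
width: 0.0441
```

Emit:
servo_tool(
  rows=[
    [[-0.01,0,0],0],
    [[-0.02,0,0],0],
    [[-0.03,0,0],0],
  ],
)

```text
time: 20.32
tool_pos: [0.6169, -0.0288, 0.015]
ee_rot: [-3.141, -0.0, 1.642]
wrist_force: [0.7, 1.1, 0.0]
width: 0.0437
```

Emit:
servo_tool(
  rows=[
    [[-0.01,0,0],0],
    [[-0.02,0,0],0],
    [[-0.03,0,0],0],
  ],
)

```text
time: 20.57
tool_pos: [0.6171, -0.0313, 0.015]
ee_rot: [-3.142, -0.0, 1.642]
wrist_force: [0.4, 1.7, -0.1]
width: 0.0444
```

Emit:
servo_tool(
  rows=[
    [[-0.01,0,0],0],
    [[-0.02,0,0],0],
    [[-0.03,0,0],0],
  ],
)

```text
time: 20.82
tool_pos: [0.6173, -0.0337, 0.015]
ee_rot: [-3.142, -0.0, 1.642]
wrist_force: [-0.9, 0.6, 0.3]
width: 0.0437
```

Emit:
servo_tool(
  rows=[
    [[-0.01,0,0],0],
    [[-0.02,0,0],0],
  ],
)

```text
time: 20.98
tool_pos: [0.6173, -0.0342, 0.0151]
ee_rot: [-3.141, -0.002, 1.642]
wrist_force: [-0.2, 5.2, 1.2]
width: 0.0441
```

```bash
python3 to.py; python3 - <<'E'
from h import *
for n in('side','top'): snap(n,n+'18')
b=cv2.imread('pics/side18.png')[150:350,250:450];a=cv2.imread('pics/top18.png')[160:310,240:440]
cv2.imwrite('pics/z18.png',cv2.resize(b,(600,600),interpolation=2));cv2.imwrite('pics/y18.png',cv2.resize(a,(800,600),interpolation=2))
E
```

```text
20.9833 [ 0.6173 -0.0342  0.0151] [-3.1414 -0.0023  1.6424] -0.22033382459540768 [-0.2015  5.1808  1.1808] 0.044092584329691244
```

View pics/z18.png

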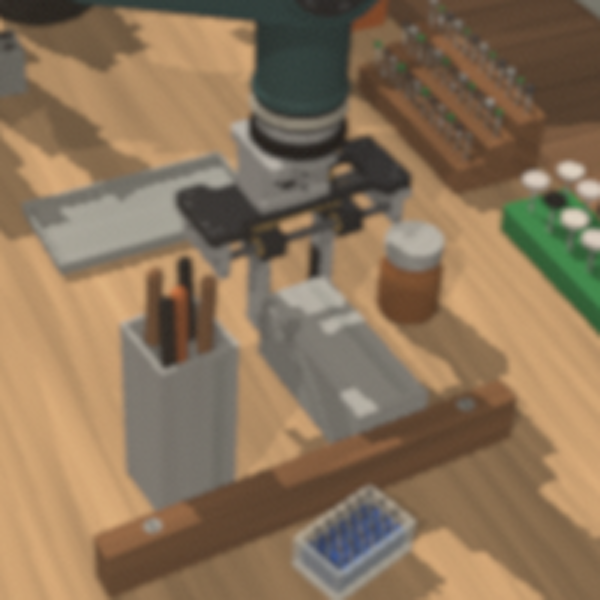

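View pics/y18.png

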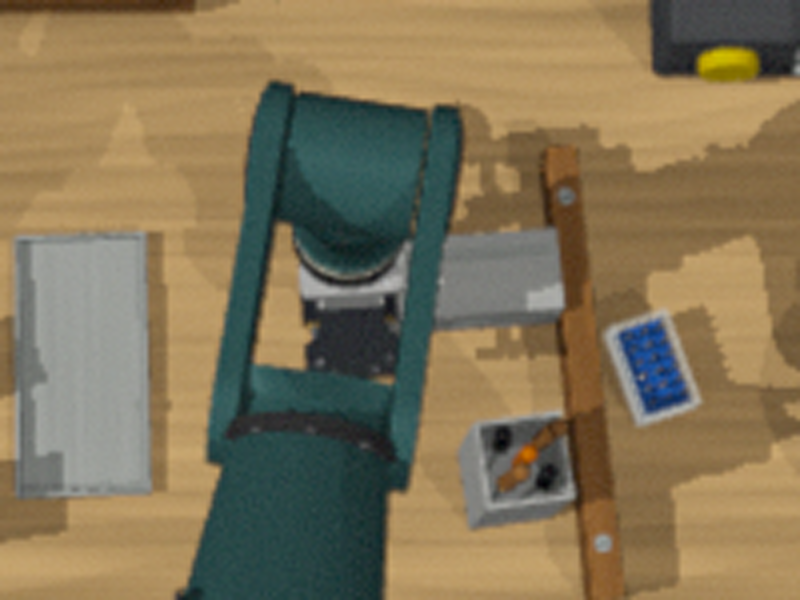

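The force rose and the pot stopped, so it has met the stop. I'll press slightly more to seat it square.

Emit:
servo_tool(
  rows=[
    [[-0.01,0,0],0],
    [[-0.02,0,0],0],
    [[-0.02,0,0],0],
  ],
)

```text
time: 21.33
tool_pos: [0.6171, -0.0342, 0.015]
ee_rot: [-3.141, -0.005, 1.643]
wrist_force: [-0.9, 9.0, 1.6]
width: 0.0441
```

Emit:
servo_tool(
  rows=[
    [[-0.01,0,0],0],
    [[-0.02,0,0],0],
    [[-0.02,0,0],0],
  ],
)

```text
time: 21.58
tool_pos: [0.6169, -0.0341, 0.0151]
ee_rot: [-3.14, -0.007, 1.644]
wrist_force: [-1.7, 11.9, 2.2]
width: 0.0438
```

Emit:
servo_tool(
  rows=[
    [[0.03,0,0],0],
    [[0.06,0,0],0],
    [[0.1,0,0],0],
    [[0.2,0,0],0],
    [[0.35,0,0],0],
    [[0.5,0,-0.1],0],
    [[0.6,0,-0.4],0],
    [[0.8,0,-0.8],0],
    [[1,0,-1],0],
    [[1,0,-1],0],
  ],
)

```text
time: 22.42
tool_pos: [0.615, 0.0448, 0.1015]
ee_rot: [3.131, -0.001, 1.646]
wrist_force: [0.3, -0.4, 0.8]
width: 0.0441
```

Emit:
servo_tool(
  rows=[
    [[0.5,0,-0.4],0],
    [[1,0,-0.8],0],
  ],
)

```text
time: 22.58
tool_pos: [0.6055, 0.1057, 0.1448]
ee_rot: [-3.136, 0.001, 1.64]
wrist_force: [0.6, 0.2, 0.4]
width: 0.044
```

Emit:
servo_tool(
  rows=[
    [[0.5,0,0],0],
    [[1,0,0],0],
    [[1,0,0],0],
  ],
)

```text
time: 22.83
tool_pos: [0.6, 0.1929, 0.1465]
ee_rot: [-3.141, -0.004, 1.65]
wrist_force: [0.6, 0.4, -0.0]
width: 0.0443
```

```bash
python3 to.py; python3 - <<'E'
from h import *
for n in('side','top'): snap(n,n+'19')
b=cv2.imread('pics/side19.png')[150:350,250:450];a=cv2.imread('pics/top19.png')[160:310,240:440]
cv2.imwrite('pics/z19.png',cv2.resize(b,(600,600),interpolation=2));cv2.imwrite('pics/y19.png',cv2.resize(a,(800,600),interpolation=2))
E
```

```text
22.8333 [0.6    0.1929 0.1465] [-3.141  -0.0036  1.6498] 0.14020751704174805 [ 0.6035  0.3587 -0.0416] 0.044266263596564256
```

View pics/z19.png

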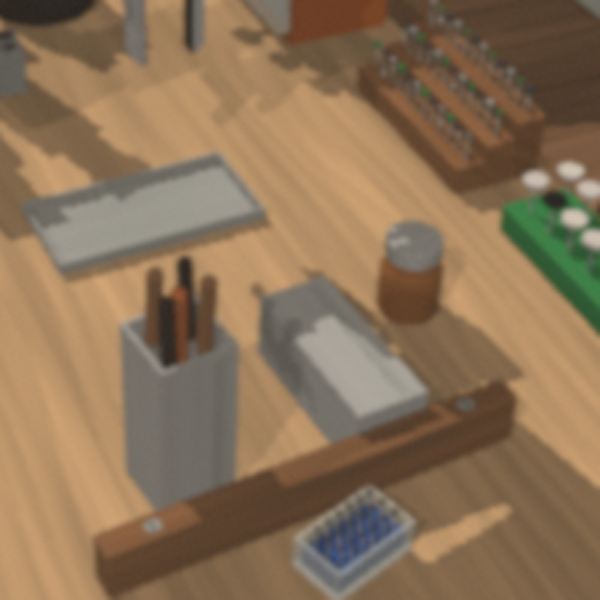

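View pics/y19.png

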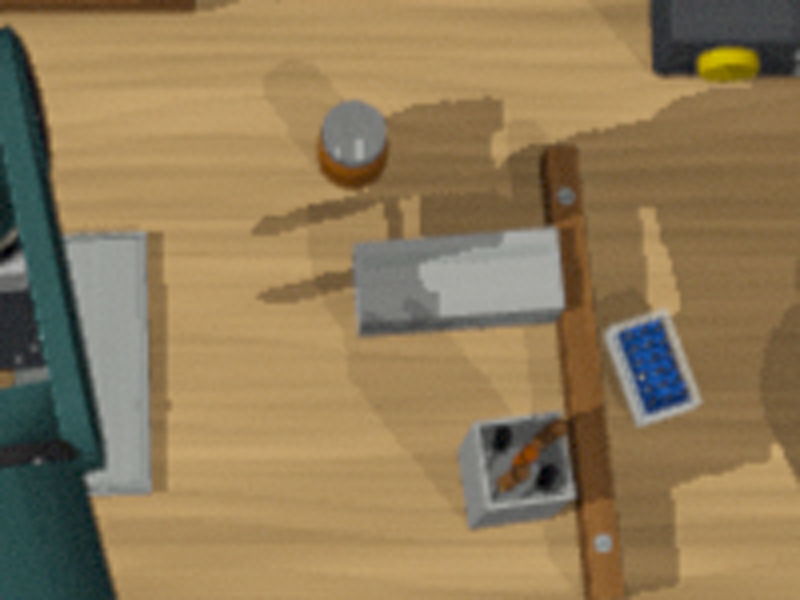

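The pot lies flat, its bottom edge running from (558,228) to (564,312) along the stop, and the other objects appear not to have moved. One numerical check before handing in.

```bash
python3 - <<'E'
from h import *
P=lambda u,v,z: plane('top19',(240+u/4-.4,160+v/4-.4),z)
for u,v in[(557,228),(563,310),(357,244),(361,324)]: print(P(u,v,.06))
a,b=P(544,155,.045),P(582,600,.045)
for u,v in[(557,228),(563,310)]:
    p=P(u,v,.06); print('gap mm',1e3*(p[1]-(a[1]+(b[1]-a[1])*(p[0]-a[0])/(b[0]-a[0]))))
d=cv2.absdiff(cv2.imread('pics/top0.png'),cv2.imread('pics/top19.png'))
print(robot.get_obs()['wrist_force']); robot.close_job()
E
```

```text
[ 0.65782391 -0.18910431  0.06      ]
[ 0.59611888 -0.19199998  0.06      ]
[ 0.64604638 -0.04161305  0.06      ]
[ 0.58598499 -0.04417338  0.06      ]
gap mm -2.8993447182389387
gap mm -2.128789581306245
[-0.16180236 -0.35212982 -0.57501308]
the job is handed in; nothing more can be done
```

The empty pot is on its side with its bottom against the face of the stop, and I've handed the job in after about 23 s of the 56 s allowed.

- **Tipping and lowering:** I put both fingertips inside the mouth without gripping and tipped the pot towards the tray. Past the balance point its upper lip rested on a fingertip, and I let it down slowly. Its foot stayed in place.
- **Pushing back:** With the jaws turned 90°, I pushed on the two side walls at the rim until the pot met the stop. I then pressed to about 12 N and backed off.

**Last checks:**
- **Contact with the stop:** The top view gives a gap of -2.9 mm at one end and -2.1 mm at the other. That is zero within the 2 mm calibration and my reading of the pixels. It matches the push, where the pot stopped moving as the force rose.
- **Squareness:** The two ends agree to about 1 mm over 60 mm, so the bottom is flat to the face within about 1°.
- **Other objects:** The full pot, jar, bur box and tray look unmoved in both views. I checked this by eye only, not by measurement.
- **Robot:** It was clear of everything at hand-in, with the wrist force near zero.

No check failed. The side and top cameras disagreed by 5 to 15 mm on the pot's position after it was laid down. I used mainly the top view, and went by touch for the final contact.

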